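# Lock the slotted strongbox with the T-key

### The job

Lift the T-handled key out of its stand, put its blade fully into the straight slot of the strongbox knob (not the knob with the round hole), and turn it clockwise, seen from above, until the knob stops, about 60 degrees. Leave the key standing upright in the slot, and do not knock over the food can.

Things in the scene. Friction and masses are not known exactly. Their poses are not given: they have to be found in the camera images.
- key: T-key, loose, 0.2-0.4 kg, upright in a fixed dark block 90 x 70 x 30 mm high, its collar on the block, blade in a pocket. Origin: blade's lower end; z up; x along blade and handle. Blade 36 (x) x 8 (y) mm to z 18; collar 44 mm across, z 18-25; stem 18 mm across to z 50; black handle bar 70 (x) x 16 (y) mm, z 50-76, to be pinched across the 16 mm. A half turn makes no difference.
- lock_slot (a point): Centre of the top of a captive steel knob, 60 mm across, on a grey box (110 mm square, fixed), 82 mm above bench; z up, x along its slot, turns with it. Slot: open-ended, 20 mm deep, 26 mm wide at top, narrowing to 16 in the lower 10 mm. Key seated: collar on knob, key origin 18 mm below this point, 13 degrees play. A like box, fixed knob with a 20 mm round hole, is wrong; places swap.
- lock (a joint): Turn of the slotted knob about its vertical axis, rad: grows as it turns clockwise seen from above (the slot's yaw falls by as much). Starts between 0 and 0.2, stops at 1.05. Turns against an even friction of 0.12 N m and stays where it is left.
- can: Upright food can with a paper label, 74 mm across, 109 mm tall, loose, beyond the boxes; leave it standing. Origin: middle of its underside, z up.

How it is judged:
By the outcome, as a careful person would: the job done as asked, in the order asked, and still so for the second after the job is handed in, with the robot touching nothing.
It also fails if it takes over 45 s, if anything falls off the work surface, if the arm or the gripper's body presses on something with over 40 N, if the wrist force passes 120 N, or if a joint passes its speed limit or range.

### The arm

A 6-joint arm with a two-finger parallel gripper is mounted at the origin on the work surface. World frame = base frame: x ahead of the robot, y to its left, z up, the work surface at z = 0. Lengths are in m, angles in rad, forces in N, time in s.
With the tool pointing down it reaches from about 0.25 to 0.725 m from the base axis. Payload 4 kg.
Tool frame: the origin (TCP) lies at the centre of the arm's flange, where the gripper is bolted on; the fingertips stand 173 mm ahead of it and the grasp point (between the pads) lies 155 mm ahead of it; x points along the fingers, z is the direction in which the jaws open and shut, and the axes are right-handed (so a half turn about x gives the same grasp; the last joint's range is limited). The gripper opens to 85 mm and grips with 20 to 120 N. Pads are 22 mm wide; open, the fingers measure 114 mm over their backs; the gripper's body (76 mm by 85 mm) begins 54 mm behind the grasp point. The pads swing forward as they close: fully open they stand 13 mm farther back than shut.
Start: joints at [-1.103, 0.241, 0.005, 1.335, 0, 1.571], TCP at [0.225, -0.446, 0.405] pointing down, gripper open.
Joint ranges: [-2.72, 2.72], [-1.05, 1.87], [-1.09, 1.28], [-1.99, 2.15], [-1.42, 1.44], [-3.14, 3.14]. Speed limits (rad/s): [2.79, 2.79, 3.14, 3.14, 3.14, 3.14].

### API

Orientations are given as a unit quaternion [x, y, z, w].
In Python, from workcell import bot gives the robot as it stands.
- The arm moves only by the tool arm_command, never from a script. Its argument "moves" is one flat list of numbers, 7 for each row, row after row: the shift along the tool's x, y, z in m, then the turn, a rotation vector about the tool's x, y, z in rad, then the closure, from -1 (fully open) to 1 (shut). A call has 1 to 20 rows; each row shifts and turns the pose as measured when the row begins, along the tool's axes as they then stand; what a row does not reach is not made up. A row lasts 1/12 s, in which the tool goes at most 41.7 mm and 7.16 degrees, less where a joint would pass 70% of its speed; a pose out of reach is approached as far as the arm can. A call with a gripper value outside its range is refused whole. The fingers move at their own pace and stop on an object; the grip force is fixed at half the most. Time passes only in rows, so rows that do not move let the fingers close. It gives the time, the measured TCP pose, the force and the opening at its end, in the units of the state.
- bot.get_obs(): the state, without advancing time (a new reading comes with each control period).
- bot.camera(name): name is "scene" or "side" or "wrist"; returns the picture (420x560x3 uint8, red, green, blue); there is no depth.
- bot.get_calibration(name): a dict with "mtx" (3x3 intrinsics, pixels), "world_from_camera" (4x4, takes a point from camera to world coordinates); the wrist camera has in their place "mount" (4x4, takes a point from camera to tool coordinates, whose origin is the TCP and whose axes are the tool frame's). Camera axes: x right, y up, looking along -z (the intrinsics and any distortion apply to the point x, -y, -z); pixel columns grow to the right and rows downward; lengths in m; the calibration is good to about 2 mm. A picture is of the moment at which its call begins: read the wrist's pose just before it. get_calibration takes no time and is no camera call.
- bot.job_done(): hands the job in, once; it reports no verdict.
The state is a dict: "clock": time; "joint_pos": joint angles; "joint_vel": joint speeds; "tau": joint torques, N m; "eef_pos": TCP position; "tool_rot": TCP orientation; "ft_force": force on the tool from outside, world axes, zero at the start; "ft_torque": the same for the moment, N m; "grip_width": finger opening in m.
Only numpy, scipy, OpenCV 4.12 (cv2) and the standard library are available. Lean on these libraries where they do the work, as an engineer would, in place of code of your own. Each camera call takes 0.05 s, during which the arm holds its last target.

## Working session

There is one attempt and no reset: what is moved stays moved. The work goes in short steps, Python scripts to look and compute and a tool call to move; the robot and the scene stay as the last step left them, time stands still between calls to the robot, and variables do not carry over. Pictures are saved under pics/ and viewed, and the job is handed in when it is done.

Besides the shell and the picture viewer there is one more tool, called as name(argument=value, ...) on one line, values as JSON. arm_command: Moves the arm, as the interface text tells. Its arguments: {"type":"object","properties":{"moves":{"type":"array"}},"required":["moves"]}

```bash
ls; mkdir -p pics
python3 - <<'E'
from workcell import bot
import cv2
o=bot.get_obs()
for k,v in o.items(): print(k,v)
for n in("scene","side","wrist"):
    im=bot.camera(n); cv2.imwrite(f"pics/{n}0.png",im[...,::-1])
    print(n,bot.get_calibration(n))
E
```

```text
pics
clock 0.0
joint_pos [-1.10298839e+00  2.41411865e-01  3.71338141e-03  1.33521872e+00
  2.06829960e-06  1.57078936e+00]
joint_vel [ 1.91025939e-04 -4.48844520e-04  1.80271390e-03  8.00427073e-05
  4.02416270e-04  2.08301790e-04]
tau [ 1.10890574e-04 -3.72323549e+01  2.52405435e+01  1.71218847e-02
  1.34059865e-04  4.64015685e-06]
eef_pos [ 0.22534049 -0.44603159  0.403809  ]
tool_rot [ 0.37088722  0.60291219 -0.37010019  0.60163561]
ft_force [ 0.69851901  0.71704572 -0.38681595]
ft_torque [-0.03042717  0.00456597  0.02221561]
grip_width 0.0853270031780233
scene {'mtx': array([[384.71763855,   0.        , 279.73590829],
       [  0.        , 384.71763855, 201.81300666],
       [  0.        ,   0.        ,   1.        ]]), 'world_from_camera': array([[ 0.61395434, -0.52505606,  0.58938629,  0.99641566],
       [ 0.78927099,  0.41833819, -0.44949357, -0.29796773],
       [-0.01055348,  0.74115403,  0.67125206,  0.52756899],
       [ 0.        ,  0.        ,  0.        ,  1.        ]])}
side {'mtx': array([[424.76270053,   0.        , 281.02636034],
       [  0.        , 424.76270053
[... 156 characters left out ...]
   [-0.69854711, -0.50387251,  0.50807916,  0.37381302],
       [-0.0144149 ,  0.719805  ,  0.69402663,  0.64670447],
       [ 0.        ,  0.        ,  0.        ,  1.        ]])}
wrist {'mtx': array([[377.75658881,   0.        , 276.97737086],
       [  0.        , 377.75658881, 213.08885461],
       [  0.        ,   0.        ,   1.        ]]), 'mount': array([[-2.24640735e-04,  3.24485400e-01, -9.45890678e-01,
         3.06426354e-02],
       [-3.88410155e-04,  9.45890602e-01,  3.24485467e-01,
         8.37232524e-02],
       [ 9.99999899e-01,  4.40286199e-04, -8.64521354e-05,
         4.25306739e-04],
       [ 0.00000000e+00,  0.00000000e+00,  0.00000000e+00,
         1.00000000e+00]])}
```

View pics/scene0.png

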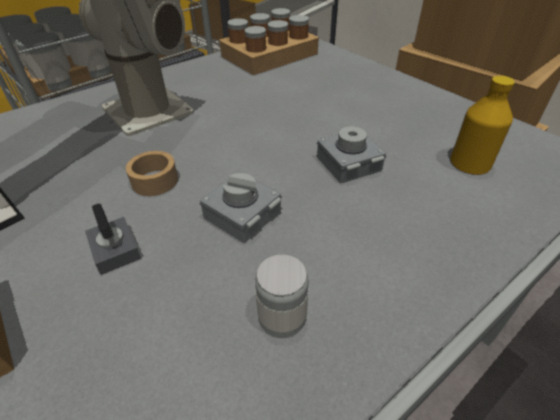

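View pics/side0.png

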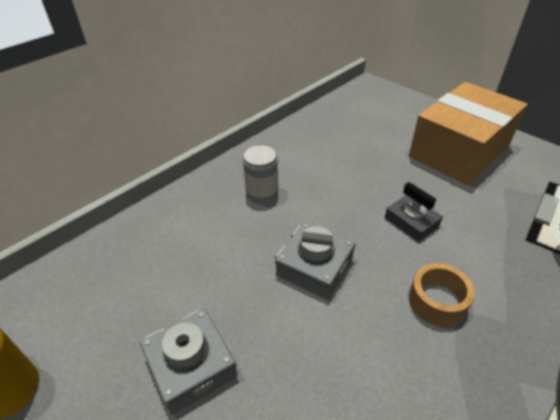

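View pics/wrist0.png

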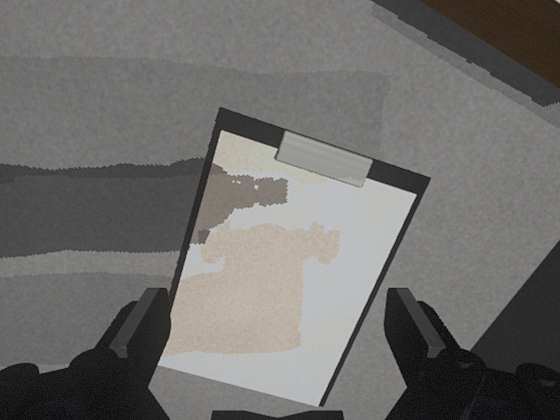

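The scene view shows the key at about (103,222), the slotted knob at (240,185), the round-hole knob at (352,137) and the can at (282,295). In the side view they're at (419,195), (317,243), (182,345) and (262,175). I'll zoom in for precise points.

```bash
cat > h.py <<'E'
import numpy as np, cv2
from workcell import bot
from scipy.spatial.transform import Rotation as R
def ray(name,px,obs=None):
    c=bot.get_calibration(name)
    if name=="wrist":
        T=np.eye(4);T[:3,:3]=R.from_quat(obs["tool_rot"]).as_matrix();T[:3,3]=obs["eef_pos"]
        T=T@c["mount"]
    else:T=c["world_from_camera"]
    d=np.linalg.inv(c["mtx"])@np.array([px[0],px[1],1.]); d=d*[1,-1,-1]
    return T[:3,3],T[:3,:3]@d
def atz(name,px,z,obs=None):
    o,d=ray(name,px,obs); return o+d*(z-o[2])/d[2]
def tri(a,b):
    A=np.zeros((3,3));v=np.zeros(3)
    for o,d in(a,b):
        d=d/np.linalg.norm(d);P=np.eye(3)-np.outer(d,d);A+=P;v+=P@o
    return np.linalg.solve(A,v)
def proj(name,p,obs=None):
    c=bot.get_calibration(name)
    if name=="wrist":
        T=np.eye(4);T[:3,:3]=R.from_quat(obs["tool_rot"]).as_matrix();T[:3,3]=obs["eef_pos"]
        T=T@c["mount"]
    else:T=c["world_from_camera"]
    q=np.linalg.inv(T)@np.append(p,1); q=q[:3]*[1,-1,-1]; u=c["mtx"]@q; return u[:2]/u[2]
E
python3 - <<'E'
import cv2,numpy as np
def crop(f,x,y,w,h,s):
    return cv2.resize(cv2.imread(f)[y:y+h,x:x+w],None,fx=s,fy=s,interpolation=cv2.INTER_CUBIC)
a=crop("pics/scene0.png",70,190,80,60+25,5);b=crop("pics/scene0.png",200,160,80,85,5)
cv2.imwrite("pics/c1.png",np.hstack([a,b]))
a=crop("pics/side0.png",380,165,80,85,5);b=crop("pics/side0.png",275,210,80,85,5)
cv2.imwrite("pics/c2.png",np.hstack([a,b]))
E
```

```text
(no output)
```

View pics/c1.png

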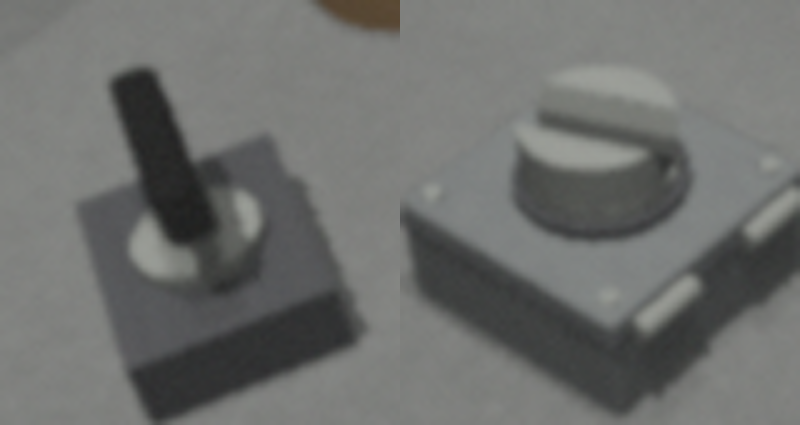

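View pics/c2.png

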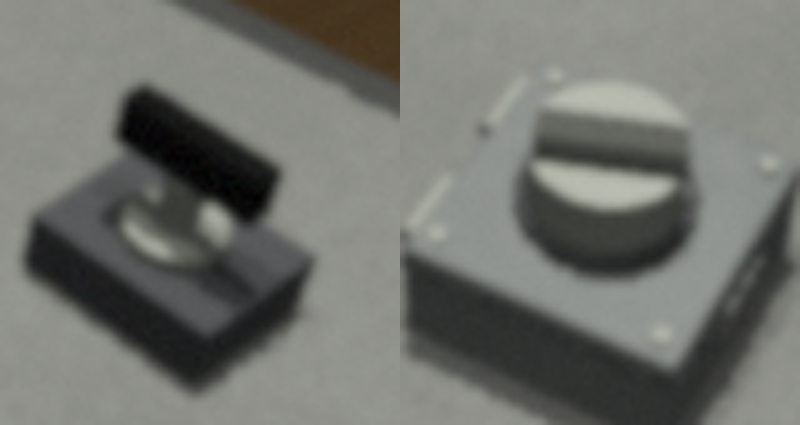

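Run:
```python
from h import *
np.set_printoptions(precision=4,suppress=True)
s1=lambda x,y:(70+x/5,190+y/5); s2=lambda x,y:(200+(x-400)/5,160+y/5)
t1=lambda x,y:(380+x/5,165+y/5); t2=lambda x,y:(275+(x-400)/5,210+y/5)
print("block scene");P=[atz("scene",s1(*p),.03) for p in[(78,205),(272,135),(340,290),(130,365)]];print(np.array(P),np.mean(P,0))
print("block side");P=[atz("side",t1(*p),.03) for p in[(35,215),(312,262),(205,335)]];print(np.array(P),(P[0]+P[1])/2)
print("handle scene top");P=[atz("scene",s1(*p),.088) for p in[(133,71),(183,215)]];print(np.array(P),np.mean(P,0))
print("handle side top");P=[atz("side",t1(*p),.088) for p in[(134,98),(270,185)]];print(np.array(P),np.mean(P,0))
print("slot scene");P=[atz("scene",s2(*p),.082) for p in[(535,105),(672,150)]];print(np.array(P),np.mean(P,0))
print("knob side");P=[atz("side",t2(*p),.082) for p in[(538,140),(688,155)]];print(np.array(P),np.mean(P,0))
print("knob centre");print(atz("scene",s2(598,118),.082),atz("side",t2(611,145),.082))
print("can");print(atz("scene",(282,275),.109),atz("side",(260,157),.109))
print(atz("scene",(352,132),.082))
```

```text
block scene
[[ 0.4043 -0.2845  0.03  ]
 [ 0.4129 -0.2163  0.03  ]
 [ 0.5013 -0.2266  0.03  ]
 [ 0.4893 -0.2942  0.03  ]] [ 0.452  -0.2554  0.03  ]
block side
[[ 0.4971 -0.2294  0.03  ]
 [ 0.4003 -0.2833  0.03  ]
 [ 0.4103 -0.2182  0.03  ]] [ 0.4487 -0.2564  0.03  ]
handle scene top
[[ 0.4208 -0.2513  0.088 ]
 [ 0.4984 -0.2614  0.088 ]] [ 0.4596 -0.2564  0.088 ]
handle side top
[[ 0.4793 -0.2562  0.088 ]
 [ 0.4142 -0.248   0.088 ]] [ 0.4467 -0.2521  0.088 ]
slot scene
[[ 0.4997 -0.0405  0.082 ]
 [ 0.5521 -0.0157  0.082 ]] [ 0.5259 -0.0281  0.082 ]
knob side
[[ 0.5373 -0.0109  0.082 ]
 [ 0.4941 -0.0422  0.082 ]] [ 0.5157 -0.0266  0.082 ]
knob centre
[ 0.5205 -0.0265  0.082 ] [ 0.5169 -0.0271  0.082 ]
can
[ 0.746 -0.105  0.109] [ 0.7381 -0.0994  0.109 ]
[0.5255 0.2592 0.082 ]
```

```bash
cat >> h.py <<'E'
def goal(p,jaw_yaw):
    """tool down, jaw axis at yaw (deg): print total move & current axes"""
    o=bot.get_obs(); M=R.from_quat(o["tool_rot"]).as_matrix()
    a=np.radians(jaw_yaw); z=np.array([np.cos(a),np.sin(a),0]); x=np.array([0,0,-1.]); G=np.column_stack([x,np.cross(z,x),z])
    d=M.T@(np.array(p)-o["eef_pos"]); rv=R.from_matrix(M.T@G).as_rotvec()
    print("clock",o["clock"],"pos",o["eef_pos"],"jawyaw",np.degrees(np.arctan2(M[1,2],M[0,2])),"tilt",np.degrees(np.arccos(-M[2,0])),"w",o["grip_width"],"F",o["ft_force"],"T",o["ft_torque"])
    print("j",o["joint_pos"]); print("shift tool",d,"rv",rv,np.degrees(rv))
np.set_printoptions(precision=4,suppress=True)
E
python3 - <<'E'
from h import *
goal([.45,-.255,.36],83);goal([.45,-.255,.36],-97)
E
```

```text
clock 0.15 pos [ 0.2254 -0.4461  0.404 ] jawyaw -63.198355590928266 tilt 0.09547679711728727 w 0.08530416939273101 F [-0.7287  0.4767  0.0374] T [-0.0065 -0.0365 -0.0012]
j [-1.103   0.2413  0.004   1.3352  0.      1.5708]
shift tool [ 0.0441  0.2867 -0.0692] rv [-2.5516 -0.0006 -0.0021] [-146.1983   -0.034    -0.1227]
clock 0.15 pos [ 0.2254 -0.4461  0.404 ] jawyaw -63.198355590928266 tilt 0.09547679711728727 w 0.08530416939273101 F [-0.7287  0.4767  0.0374] T [-0.0065 -0.0365 -0.0012]
j [-1.103   0.2413  0.004   1.3352  0.      1.5708]
shift tool [ 0.0441  0.2867 -0.0692] rv [ 0.5899 -0.0016  0.0005] [33.8016 -0.0934  0.0259]
```

arm_command(moves=[0.0055, 0.0358, -0.0087, 0, 0, 0, -1, 0.0055, 0.0358, -0.0087, 0, 0, 0, -1, 0.0055, 0.0358, -0.0087, 0, 0, 0, -1, 0.0055, 0.0358, -0.0087, 0, 0, 0, -1, 0.0055, 0.0358, -0.0087, 0, 0, 0, -1, 0.0055, 0.0358, -0.0087, 0, 0, 0, -1, 0.0055, 0.0358, -0.0087, 0, 0, 0, -1, 0.0055, 0.0358, -0.0087, 0, 0, 0, -1, 0, 0, 0, -0.12, 0, 0, -1, 0, 0, 0, -0.12, 0, 0, -1, 0, 0, 0, -0.12, 0, 0, -1, 0, 0, 0, -0.12, 0, 0, -1, 0, 0, 0, -0.12, 0, 0, -1, 0, 0, 0, -0.12, 0, 0, -1])

```text
clock: 1.32
eef_pos: [0.4602, -0.2455, 0.3513]
tool_rot: [0.131, 0.698, -0.129, 0.692]
ft_force: [0.8, 0.8, -0.4]
grip_width: 0.0854
```

Run:
```python
from h import *
goal([.45,-.255,.36],83)
```

```text
clock 1.3167 pos [ 0.4602 -0.2455  0.3513] jawyaw -21.212398845728565 tilt 0.5820181129750408 w 0.08540620466041844 F [ 0.8426  0.7735 -0.3703] T [-0.0461 -0.0028  0.0227]
j [-0.49    0.3165 -0.0336  1.2308 -0.0001  1.4511]
shift tool [-0.0087 -0.0126 -0.0062] rv [-1.8188 -0.0061 -0.01  ] [-104.2117   -0.3488   -0.5729]
```

arm_command(moves=[0, 0, 0, -0.12, 0, 0, -1, 0, 0, 0, -0.12, 0, 0, -1, 0, 0, 0, -0.12, 0, 0, -1, 0, 0, 0, -0.12, 0, 0, -1, 0, 0, 0, -0.12, 0, 0, -1, 0, 0, 0, -0.12, 0, 0, -1, 0, 0, 0, -0.12, 0, 0, -1, 0, 0, 0, -0.12, 0, 0, -1, 0, 0, 0, -0.12, 0, 0, -1, 0, 0, 0, -0.12, 0, 0, -1, 0, 0, 0, -0.12, 0, 0, -1, 0, 0, 0, -0.12, 0, 0, -1, 0, 0, 0, -0.12, 0, 0, -1, 0, 0, 0, -0.12, 0, 0, -1, 0, 0, 0, -0.12, 0, 0, -1, 0, 0, 0, 0, 0, 0, -1])

```text
clock: 2.65
eef_pos: [0.4584, -0.244, 0.3443]
tool_rot: [-0.475, 0.519, 0.492, 0.513]
ft_force: [-0.3, -0.7, 0.0]
grip_width: 0.0856
```

Run:
```python
from h import *
goal([.45,-.255,.36],83)
im=bot.camera("wrist");cv2.imwrite("pics/w1.png",im[...,::-1])
```

```text
clock 2.65 pos [ 0.4584 -0.244   0.3443] jawyaw 86.29995154383806 tilt 1.4753507011908262 w 0.08559241752979656 F [-0.2742 -0.6905  0.0367] T [ 0.0467 -0.0045  0.0208]
j [-0.4891  0.3237 -0.0424  1.2304 -0.     -0.4246]
shift tool [-0.0156  0.008  -0.0114] rv [ 0.0577  0.0099 -0.0238] [ 3.3069  0.5673 -1.3621]
```

View pics/w1.png

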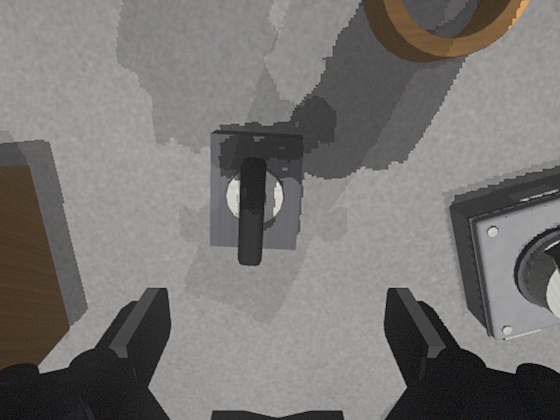

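Run:
```python
import cv2
im=cv2.imread("pics/w1.png")[120:280,190:320]
import numpy as np
im=np.clip(im.astype(float)*1.8,0,255).astype(np.uint8)
cv2.imwrite("pics/w1c.png",cv2.resize(im,None,fx=3.7,fy=3.7,interpolation=cv2.INTER_CUBIC))
```

```text
(no output)
```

View pics/w1c.png

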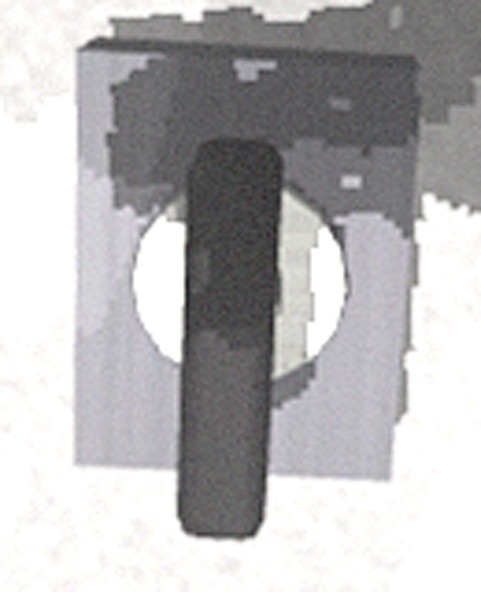

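Run:
```python
from h import *
o=bot.get_obs()
c=lambda x,y:(190+x/3.7,120+y/3.7)
a=atz("wrist",c(236,142),.088,o);b=atz("wrist",c(222,535),.088,o)
d=a-b;print(a,b,(a+b)/2,np.linalg.norm(d),np.degrees(np.arctan2(d[1],d[0])))
print("collar",atz("wrist",c(240,278),.037,o))
P=np.array([atz("wrist",c(*p),.03,o) for p in[(78,48),(418,65),(390,478),(75,464)]]);print(P,P.mean(0))
for i,j in((0,3),(1,2),(0,1),(3,2)):
    d=P[i]-P[j];print(np.degrees(np.arctan2(d[1],d[0])),np.linalg.norm(d))
```

```text
[ 0.411  -0.2524  0.088 ] [ 0.4809 -0.2611  0.088 ] [ 0.446  -0.2567  0.088 ] 0.07039994940855501 172.95009702337794
collar [ 0.4472 -0.2572  0.037 ]
[[ 0.3993 -0.286   0.03  ]
 [ 0.4074 -0.2181  0.03  ]
 [ 0.497  -0.2286  0.03  ]
 [ 0.4886 -0.2976  0.03  ]] [ 0.448  -0.2576  0.03  ]
172.6155176660912 0.09005969130687716
173.29433441920798 0.0901952283880259
-96.84084597686311 0.0683774962720462
-96.955808921145 0.06944493288358383
```

Run:
```python
from h import *
goal([.4467,-.257,.30],83)
```

```text
clock 2.7 pos [ 0.4584 -0.244   0.3443] jawyaw 86.06458350211582 tilt 1.482379433829105 w 0.08547211575542386 F [-0.3849 -0.4304 -0.107 ] T [-0.0063 -0.0088 -0.0078]
j [-0.4891  0.3238 -0.0424  1.2304  0.     -0.4205]
shift tool [ 0.0443  0.0097 -0.0143] rv [ 0.0536  0.0099 -0.0239] [ 3.0716  0.5699 -1.3686]
```

arm_command(moves=[0, 0.0098, -0.0143, 0.054, 0.01, -0.024, -1, 0.022, 0, 0, 0, 0, 0, -1, 0.022, 0, 0, 0, 0, 0, -1, 0, 0, 0, 0, 0, 0, -1])

```text
clock: 3.03
eef_pos: [0.448, -0.2583, 0.3001]
tool_rot: [-0.466, 0.533, 0.463, 0.534]
ft_force: [-1.1, -0.3, 0.0]
grip_width: 0.0854
```

Run:
```python
from h import *
goal([.4467,-.257,.231],83)
```

```text
clock 3.0333 pos [ 0.448  -0.2583  0.3001] jawyaw 82.09951200325456 tilt 0.27483038894355044 w 0.08543739838568354 F [-1.1113 -0.327   0.0423] T [ 0.0527  0.0599 -0.0555]
j [-0.5229  0.3416 -0.1391  1.0854 -0.     -0.3851]
shift tool [0.0691 0.0018 0.0012] rv [-0.0157 -0.0019  0.0044] [-0.9003 -0.1067  0.2533]
```

arm_command(moves=[0.02, 0.0018, 0.0012, -0.015, -0.002, 0.004, -1, 0.02, 0, 0, 0, 0, 0, -1, 0.02, 0, 0, 0, 0, 0, -1, 0.009, 0, 0, 0, 0, 0, -1, 0, 0, 0, 0, 0, 0, -1])

```text
clock: 3.45
eef_pos: [0.4476, -0.2574, 0.2321]
tool_rot: [-0.467, 0.532, 0.465, 0.533]
ft_force: [0.8, 0.4, 1.2]
grip_width: 0.0853
```

Run:
```python
from h import *
goal([.4467,-.257,.231],83)
im=bot.camera("wrist");cv2.imwrite("pics/w2.png",im[...,::-1])
```

```text
clock 3.45 pos [ 0.4476 -0.2574  0.2321] jawyaw 82.37225516092889 tilt 0.17219807840751164 w 0.08533997564767644 F [0.8001 0.4481 1.2297] T [0.0602 0.0033 0.0131]
j [-0.522   0.4132 -0.2317  0.9229  0.0005 -0.3888]
shift tool [0.0011 0.001  0.0003] rv [-0.011  -0.0007  0.0029] [-0.6277 -0.0376  0.168 ]
```

View pics/w2.png

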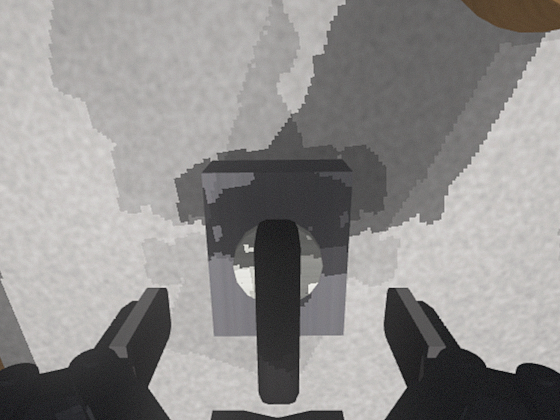

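The handle is centred between the pads at x≈278 and runs straight from (278,225) to (278,400). I'll close the gripper.

arm_command(moves=[0.001, 0.001, 0, -0.01, 0, 0, 1, 0, 0, 0, 0, 0, 0, 1, 0, 0, 0, 0, 0, 0, 1, 0, 0, 0, 0, 0, 0, 1, 0, 0, 0, 0, 0, 0, 1, 0, 0, 0, 0, 0, 0, 1, 0, 0, 0, 0, 0, 0, 1, 0, 0, 0, 0, 0, 0, 1])

```text
clock: 4.17
eef_pos: [0.4489, -0.2583, 0.2376]
tool_rot: [-0.472, 0.528, 0.464, 0.532]
ft_force: [0.1, -0.4, -2.2]
grip_width: 0.0147
```

Run:
```python
from h import *
goal([.4467,-.257,.36],83)
im=bot.camera("wrist");cv2.imwrite("pics/w3.png",im[...,::-1])
```

```text
clock 4.1667 pos [ 0.4489 -0.2583  0.2376] jawyaw 82.92282378585176 tilt 0.7213293408396761 w 0.014659632004364412 F [ 0.1094 -0.3684 -2.2283] T [-0.023   0.0238 -0.0057]
j [-0.5223  0.4055 -0.227   0.9258  0.0011 -0.3988]
shift tool [-0.1224  0.0009  0.0005] rv [-0.0013 -0.0038  0.012 ] [-0.0759 -0.2202  0.6869]
```

View pics/w3.png

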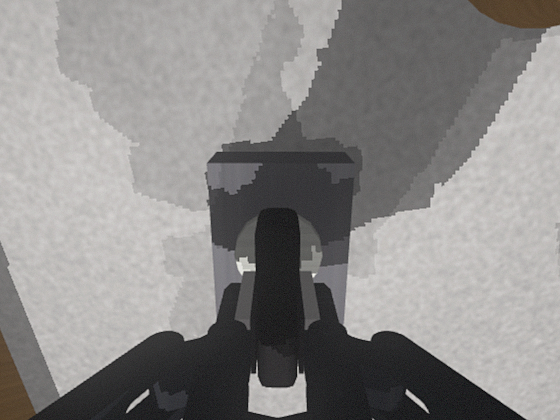

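arm_command(moves=[-0.02, 0, 0, 0, 0, 0, 1, -0.02, 0, 0, 0, 0, 0, 1, -0.02, 0, 0, 0, 0, 0, 1, -0.02, 0, 0, 0, 0, 0, 1, -0.02, 0, 0, 0, 0, 0, 1, -0.02, 0, 0, 0, 0, 0, 1, -0.01, 0, 0, 0, 0, 0, 1, 0, 0, 0, 0, 0, 0, 1])

```text
clock: 4.88
eef_pos: [0.4463, -0.257, 0.3677]
tool_rot: [-0.468, 0.529, 0.468, 0.531]
ft_force: [0.6, 0.3, -3.9]
grip_width: 0.0146
```

Run:
```python
from h import *
goal([.4467,-.257,.36],83)
for n in("scene","side"):
  im=bot.camera(n);cv2.imwrite(f"pics/{n}4.png",im[...,::-1])
a=cv2.imread("pics/scene4.png")[140:260,60:180];b=cv2.imread("pics/side4.png")[110:230,360:480]
cv2.imwrite("pics/c4.png",cv2.resize(np.hstack([a,b]),None,fx=3.3,fy=3.3,interpolation=2))
```

```text
clock 4.8833 pos [ 0.4463 -0.257   0.3677] jawyaw 82.91611882094108 tilt 0.12645207914249978 w 0.014555606651938223 F [ 0.6069  0.287  -3.8772] T [-0.0565 -0.0853  0.0151]
j [-0.5229  0.2884 -0.0287  1.2523  0.0017 -0.3993]
shift tool [ 0.0077 -0.0004  0.    ] rv [-0.0015  0.0011  0.0019] [-0.0839  0.0609  0.1108]
```

View pics/c4.png

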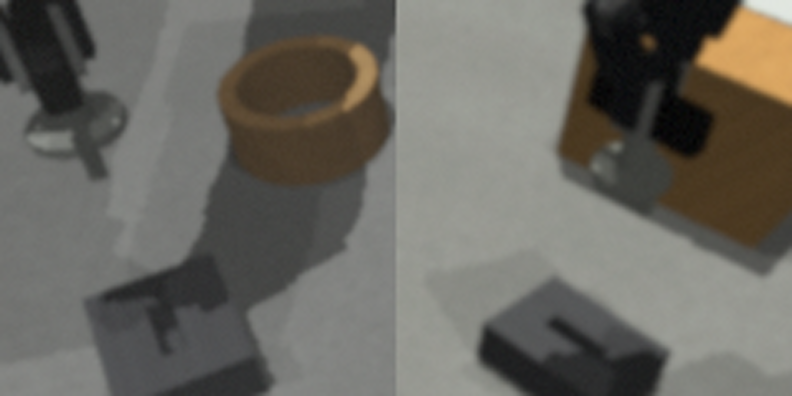

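Run:
```python
from h import *
goal([.441,-.073,.368],83)
for z in(.137,.142):
  for n in("scene","side"): print(n,proj(n,[.4463,-.257,z+.025]), proj(n,[.4463,-.257,z]))
print(60+77/3.3,140+122/3.3, 360+(632-396)/3.3,110+175/3.3)
```

```text
clock 4.9833 pos [ 0.4459 -0.2567  0.3655] jawyaw 82.91579841297884 tilt 0.14553507397703358 w 0.01479844594707317 F [-0.023   0.2625 -2.8516] T [-0.0079 -0.0158  0.0169]
j [-0.5229  0.2901 -0.0321  1.2504  0.0018 -0.3992]
shift tool [-0.002   0.0275  0.1817] rv [-0.0015  0.0024 -0.001 ] [-0.0841  0.1347 -0.0551]
scene [ 82.4467 178.8903] [ 88.0885 191.3123]
side [430.2944 161.9433] [427.2402 172.5255]
scene [ 81.2794 176.3203] [ 86.9853 188.8834]
side [430.9216 159.7701] [427.8404 170.446 ]
83.33333333333334 176.96969696969697 431.5151515151515 163.03030303030303
```

arm_command(moves=[-0.002, 0.0046, 0.0303, 0, 0, 0, 1, 0, 0.0046, 0.0303, 0, 0, 0, 1, 0, 0.0046, 0.0303, 0, 0, 0, 1, 0, 0.0046, 0.0303, 0, 0, 0, 1, 0, 0.0046, 0.0303, 0, 0, 0, 1, 0, 0.0046, 0.0303, 0, 0, 0, 1, 0, 0, 0, -0.11, 0, 0, 1, 0, 0, 0, -0.11, 0, 0, 1, 0, 0, 0, -0.11, 0, 0, 1, 0, 0, 0, -0.11, 0, 0, 1, 0, 0, 0, -0.11, 0, 0, 1, 0, 0, 0, -0.11, 0, 0, 1, 0, 0, 0, 0, 0, 0, 1])

```text
clock: 6.07
eef_pos: [0.4339, -0.063, 0.3462]
tool_rot: [-0.606, 0.343, 0.633, 0.337]
ft_force: [0.5, -1.0, -3.1]
grip_width: 0.0147
```

Run:
```python
from h import *
goal([.518,-.027,.368],121)
im=bot.camera("wrist");cv2.imwrite("pics/w5.png",im[...,::-1])
```

```text
clock 6.0667 pos [ 0.4339 -0.063   0.3462] jawyaw 122.49921441391635 tilt 2.239266902759865 w 0.014716483051924191 F [ 0.4775 -1.0114 -3.063 ] T [-0.0275 -0.0235  0.0093]
j [-0.1454  0.1741 -0.2369  1.1986  0.0042 -0.7131]
shift tool [-0.0246 -0.0896 -0.0142] rv [ 0.0265  0.0282 -0.027 ] [ 1.5209  1.6183 -1.5478]
```

View pics/w5.png

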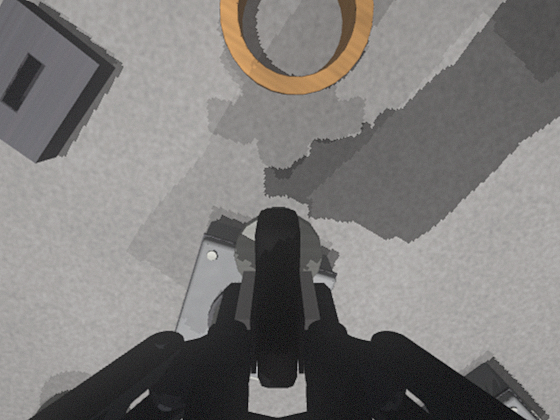

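Run:
```python
from h import *
goal([.60,.024,.375],122.5)
```

```text
clock 6.1167 pos [ 0.4338 -0.063   0.346 ] jawyaw 122.27576098437395 tilt 2.2769758561761275 w 0.01475384777171636 F [-0.4592  0.2495 -3.5619] T [ 0.0229 -0.0421 -0.0645]
j [-0.1455  0.1743 -0.2372  1.1988  0.0042 -0.7093]
shift tool [-0.0345 -0.1861 -0.0144] rv [-0.0035  0.029  -0.0272] [-0.2016  1.6616 -1.5568]
```

arm_command(moves=[-0.02, 0, 0, 0, 0.029, -0.027, 1, -0.015, -0.01, -0.003, 0, 0, 0, 1, 0, -0.03, -0.002, 0, 0, 0, 1, 0, -0.03, -0.002, 0, 0, 0, 1, 0, -0.03, -0.002, 0, 0, 0, 1, 0, -0.03, -0.002, 0, 0, 0, 1, 0, -0.03, -0.002, 0, 0, 0, 1, 0, -0.025, -0.001, 0, 0, 0, 1, 0, 0, 0, 0, 0, 0, 1])

```text
clock: 6.87
eef_pos: [0.603, 0.0237, 0.3707]
tool_rot: [-0.609, 0.354, 0.618, 0.349]
ft_force: [1.3, 0.3, -2.2]
grip_width: 0.0146
```

Run:
```python
from h import *
goal([.518,-.027,.368],121)
im=bot.camera("wrist");cv2.imwrite("pics/w6.png",im[...,::-1])
```

```text
clock 6.8667 pos [0.603  0.0237 0.3707] jawyaw 120.30437805390389 tilt 0.8658676895305395 w 0.01455941879326934 F [ 1.3039  0.2669 -2.249 ] T [-0.069  -0.1619 -0.0562]
j [ 0.0392  0.47    0.2481  1.364   0.0008 -0.4898]
shift tool [ 0.004   0.0989 -0.0009] rv [-0.0121  0.0079 -0.0129] [-0.6927  0.4538 -0.7375]
```

View pics/w6.png

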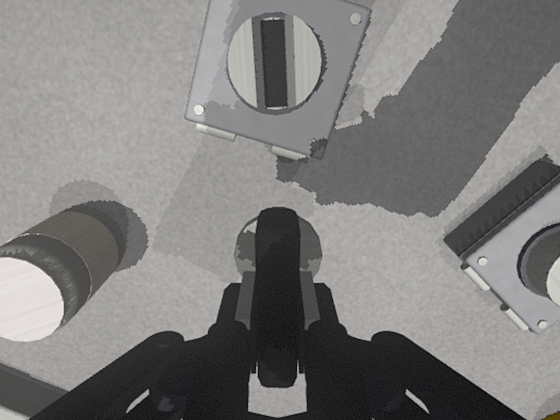

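Run:
```python
import cv2
im=cv2.imread("pics/w6.png")[0:120,215:335]
cv2.imwrite("pics/w6c.png",cv2.resize(im,None,fx=5,fy=5,interpolation=cv2.INTER_CUBIC))
```

```text
(no output)
```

View pics/w6c.png

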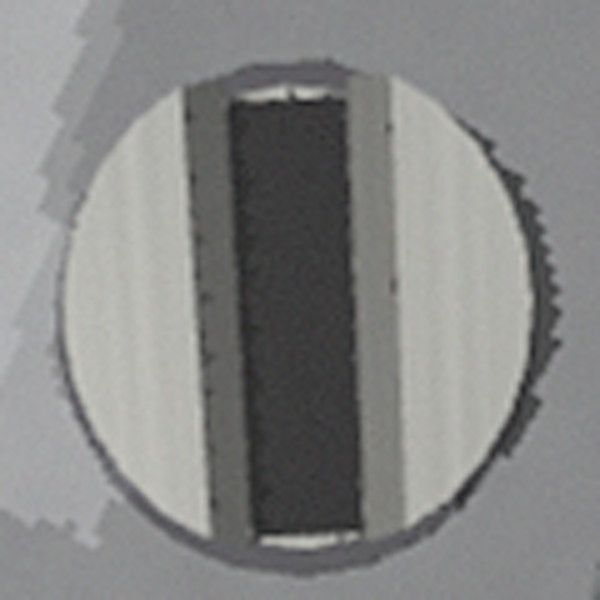

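Run:
```python
from h import *
o=bot.get_obs()
c=lambda x,y:(215+x/5,y/5)
P=[atz("wrist",c(*p),.082,o) for p in[(183,90),(211,540),(389,78),(404,530)]]
for i,j in((0,1),(2,3)):
    d=P[i]-P[j];print(P[i],P[j],np.degrees(np.arctan2(-d[1],-d[0])),np.linalg.norm(d))
print(np.mean(P,0))
Q=[atz("wrist",c(*p),.082,o) for p in[(65,300),(532,300)]];print(Q,np.linalg.norm(Q[0]-Q[1]),(Q[0]+Q[1])/2)
# lower slot
L=[atz("wrist",c(*p),.062,o) for p in[(232,100),(255,533),(350,100),(362,530)]];print(np.mean(L,0))
for i,j in((0,1),(2,3)):
    d=L[i]-L[j];print(np.degrees(np.arctan2(-d[1],-d[0])),np.linalg.norm(d))
# fit knob circle in pixels by lsq
pts=np.array([(183,85),(100,190),(65,300),(90,430),(211,545),(389,78),(460,120),(515,210),(532,300),(520,380),(460,480),(404,530)],float)
W=np.array([atz("wrist",c(*p),.082,o)[:2] for p in pts])
A=np.c_[2*W,np.ones(len(W))];s=np.linalg.lstsq(A,(W**2).sum(1),rcond=None)[0];print("circ",s[:2],np.sqrt(s[2]+s[0]**2+s[1]**2))
goal([.5175,-.0265,.36],121)
```

```text
[ 0.499  -0.0527  0.082 ] [ 0.544  -0.0235  0.082 ] 33.03218743917874 0.0536308939694666
[ 0.4851 -0.0315  0.082 ] [ 0.5301 -0.0021  0.082 ] 33.120454665595965 0.05373742610801334
[ 0.5145 -0.0274  0.082 ]
[array([ 0.5277, -0.054 ,  0.082 ]), array([ 0.4977, -0.0026,  0.082 ])] 0.05951556950344112 [ 0.5127 -0.0283  0.082 ]
[ 0.5138 -0.0273  0.062 ]
32.907798743691 0.055614124854524154
32.41346990834236 0.05520849457450724
circ [ 0.5144 -0.0274] 0.029834536798179507
clock 6.9167 pos [0.6014 0.0229 0.3704] jawyaw 120.2872508017065 tilt 1.0387798771239745 w 0.014473316470714086 F [ 0.3814 -0.0295 -3.1673] T [-0.026  -0.0308  0.0216]
j [ 0.0381  0.4682  0.2444  1.3651 -0.     -0.4906]
shift tool [ 0.0119  0.0972 -0.0004] rv [-0.0124  0.0086 -0.0159] [-0.7088  0.4946 -0.9135]
```

Run:
```python
from h import *
goal([.5175,-.0265,.36],123)
o=bot.get_obs()
im=bot.camera("wrist");cv2.imwrite("pics/w7.png",im[...,::-1])
goal([.5175,-.0265,.36],123)
a=cv2.imread("pics/w6.png").astype(np.float32).mean(2)[:160];b=cv2.imread("pics/w7.png").astype(np.float32).mean(2)[:160]
s=cv2.phaseCorrelate(a,b)[0];print("shift",s)
c=lambda x,y:(215+x/5+s[0],y/5+s[1])
P=[atz("wrist",c(*p),.082,o) for p in[(183,90),(211,540),(389,78),(404,530)]]
for i,j in((0,1),(2,3)):
    d=P[i]-P[j];print(np.degrees(np.arctan2(-d[1],-d[0])),np.linalg.norm(d))
pts=np.array([(183,85),(100,190),(65,300),(90,430),(211,545),(389,78),(460,120),(515,210),(532,300),(520,380),(460,480),(404,530)],float)
W=np.array([atz("wrist",c(*p),.082,o)[:2] for p in pts])
A=np.c_[2*W,np.ones(len(W))];q=np.linalg.lstsq(A,(W**2).sum(1),rcond=None)[0];print("circ",q[:2],np.mean(P,0))
cv2.imwrite("pics/w7c.png",cv2.resize(cv2.imread("pics/w7.png")[0:120,215:335],None,fx=5,fy=5,interpolation=2))
```

```text
clock 6.9167 pos [0.6014 0.0229 0.3704] jawyaw 120.2872508017065 tilt 1.0387798771239745 w 0.014473316470714086 F [ 0.3814 -0.0295 -3.1673] T [-0.026  -0.0308  0.0216]
j [ 0.0381  0.4682  0.2444  1.3651 -0.     -0.4906]
shift tool [ 0.0119  0.0972 -0.0004] rv [-0.0473  0.0089 -0.0158] [-2.7088  0.5105 -0.9048]
clock 6.9667 pos [0.6001 0.0221 0.3707] jawyaw 120.28107976759381 tilt 1.1167790938039965 w 0.014858723727983969 F [-0.6696 -0.2491 -2.2455] T [-0.0631  0.0473  0.0223]
j [ 0.037   0.466   0.2418  1.3661 -0.0005 -0.4916]
shift tool [ 0.0124  0.0957 -0.0004] rv [-0.0474  0.0091 -0.0172] [-2.7145  0.524  -0.9864]
shift (-0.6064058652352742, 3.7961555710543564)
32.99275109493636 0.05394037977424807
33.0861510656936 0.05404732119742687
circ [ 0.5166 -0.0266] [ 0.5167 -0.0266  0.082 ]
```

View pics/w7c.png

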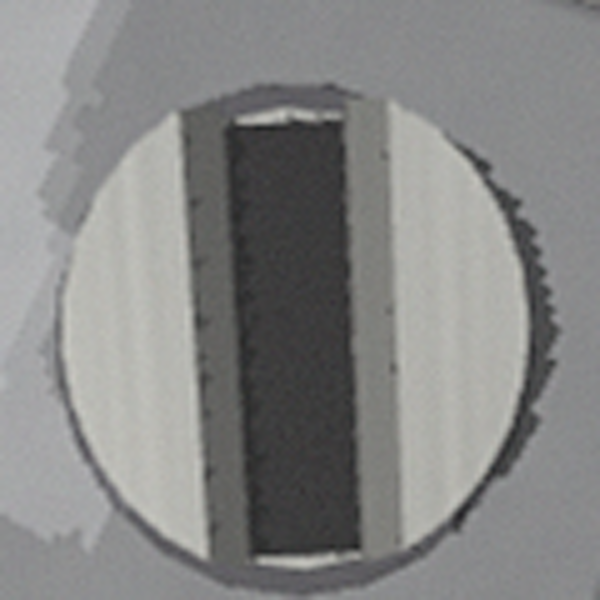

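arm_command(moves=[0, 0.02, 0, -0.047, 0.009, -0.017, 1, 0, 0.025, 0, 0, 0, 0, 1, 0, 0.025, 0, 0, 0, 0, 1, 0, 0.02, 0, 0, 0, 0, 1, 0, 0, 0, 0, 0, 0, 1, 0, 0, 0, 0, 0, 0, 1])

```text
clock: 7.47
eef_pos: [0.5146, -0.0299, 0.3667]
tool_rot: [-0.616, 0.343, 0.623, 0.338]
ft_force: [0.9, 0.1, -2.3]
grip_width: 0.0146
```

Run:
```python
from h import *
goal([.5166,-.0266,.34],123)
```

```text
clock 7.4667 pos [ 0.5146 -0.0299  0.3667] jawyaw 122.42143967753292 tilt 0.645365129802218 w 0.01461070084364558 F [ 0.9164  0.1372 -2.2606] T [ 0.0288 -0.0518  0.0567]
j [-0.0575  0.2955 -0.0215  1.2649 -0.0019 -0.6234]
shift tool [ 0.0267 -0.0037  0.0016] rv [-0.0101  0.005  -0.0101] [-0.5771  0.286  -0.5785]
```

arm_command(moves=[0.012, -0.0037, 0.0016, -0.01, 0.005, -0.01, 1, 0.012, 0, 0, 0, 0, 0, 1, 0, 0, 0, 0, 0, 0, 1])

```text
clock: 7.72
eef_pos: [0.5154, -0.0277, 0.3436]
tool_rot: [0.621, -0.339, -0.62, -0.34]
ft_force: [-0.1, 0.1, -2.7]
grip_width: 0.0148
```

Run:
```python
from h import *
goal([.5166,-.0266,.32],123)
for n in("scene","side"):
  im=bot.camera(n);cv2.imwrite(f"pics/{n}8.png",im[...,::-1])
goal([.5166,-.0266,.32],123)
a=cv2.imread("pics/scene8.png")[110:230,185:305];b=cv2.imread("pics/side8.png")[180:300,260:380]
cv2.imwrite("pics/c8.png",cv2.resize(np.hstack([a,b]),None,fx=3.3,fy=3.3,interpolation=2))
```

```text
clock 7.7167 pos [ 0.5154 -0.0277  0.3436] jawyaw 122.68931185459483 tilt 0.17567211253726697 w 0.014806722999451875 F [-0.0786  0.1165 -2.7141] T [-0.0008  0.0471 -0.0241]
j [-0.0537  0.3054 -0.0699  1.1924 -0.0001 -0.6242]
shift tool [ 0.0236 -0.0016  0.0003] rv [-0.0054 -0.0018  0.0024] [-0.3106 -0.1059  0.1402]
clock 7.8167 pos [ 0.5162 -0.0276  0.3454] jawyaw 122.72175339695741 tilt 0.3271967931422607 w 0.01472915887777572 F [ 0.0135  0.2682 -2.473 ] T [ 0.0037 -0.0496 -0.0266]
j [-0.0535  0.3045 -0.0664  1.1942  0.     -0.6246]
shift tool [ 0.0254 -0.0008  0.0007] rv [-0.0048 -0.0033  0.0046] [-0.2778 -0.19    0.2664]
```

View pics/c8.png

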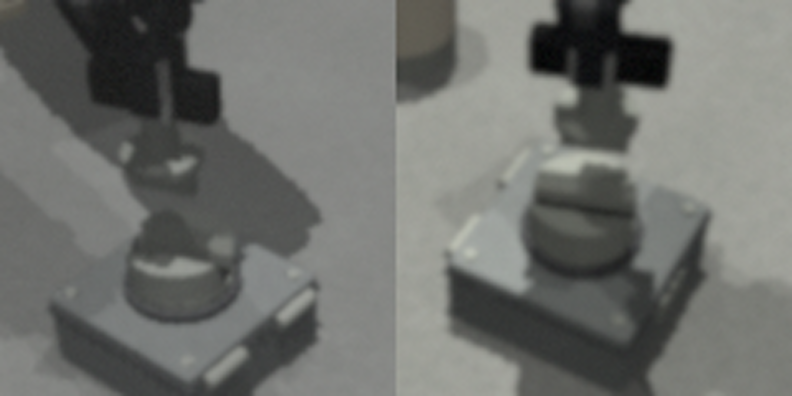

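The blade is lined up above the slot in both views, so I'll start down.

arm_command(moves=[0.015, -0.001, 0.0007, -0.005, -0.003, 0.004, 1, 0.015, 0, 0, 0, 0, 0, 1, 0.01, 0, 0, 0, 0, 0, 1, 0, 0, 0, 0, 0, 0, 1])

```text
clock: 8.15
eef_pos: [0.5191, -0.0262, 0.3081]
tool_rot: [0.624, -0.336, -0.619, -0.339]
ft_force: [-0.7, -0.6, -2.8]
grip_width: 0.0149
```

Run:
```python
from h import *
goal([.5166,-.0266,.287],123)
```

```text
clock 8.15 pos [ 0.5191 -0.0262  0.3081] jawyaw 122.97228709910435 tilt 0.47600546722506515 w 0.014915559128632452 F [-0.69   -0.6148 -2.8374] T [-0.0379  0.0973  0.0417]
j [-0.0505  0.3378 -0.122   1.1027  0.0002 -0.626 ]
shift tool [0.0211 0.0024 0.0011] rv [-0.0005 -0.0047  0.0069] [-0.0268 -0.2693  0.3925]
```

arm_command(moves=[0.006, 0.0024, 0.001, 0, -0.005, 0.007, 1, 0.006, 0, 0, 0, 0, 0, 1, 0.004, 0, 0, 0, 0, 0, 1, 0, 0, 0, 0, 0, 0, 1])

```text
clock: 8.48
eef_pos: [0.5173, -0.0266, 0.2926]
tool_rot: [0.622, -0.337, -0.621, -0.338]
ft_force: [-0.3, -0.7, -3.0]
grip_width: 0.0149
```

Run:
```python
from h import *
goal([.5166,-.0266,.287],123)
```

```text
clock 8.4833 pos [ 0.5173 -0.0266  0.2926] jawyaw 122.96542269566122 tilt 0.08212988517647808 w 0.014873845282146485 F [-0.2737 -0.7133 -3.0431] T [ 0.0587 -0.0093 -0.0067]
j [-0.0514  0.3516 -0.1458  1.072   0.0001 -0.6268]
shift tool [0.0056 0.0006 0.0004] rv [-0.0006 -0.0007  0.0012] [-0.0346 -0.0416  0.0708]
```

No contact yet. I'll keep going slowly.

arm_command(moves=[0.003, 0, 0, 0, 0, 0, 1, 0.003, 0, 0, 0, 0, 0, 1, 0, 0, 0, 0, 0, 0, 1])

```text
clock: 8.73
eef_pos: [0.5177, -0.0266, 0.2902]
tool_rot: [0.623, -0.337, -0.62, -0.339]
ft_force: [0.5, 0.4, -2.4]
grip_width: 0.0144
```

Run:
```python
from h import *
goal([.5166,-.0266,.284],123)
for n in("scene","side"):
  im=bot.camera(n);cv2.imwrite(f"pics/{n}9.png",im[...,::-1])
goal([.5166,-.0266,.284],123)
a=cv2.imread("pics/scene9.png")[110:230,185:305];b=cv2.imread("pics/side9.png")[180:300,260:380]
cv2.imwrite("pics/c9.png",cv2.resize(np.hstack([a,b]),None,fx=3.3,fy=3.3,interpolation=2))
```

```text
clock 8.7333 pos [ 0.5177 -0.0266  0.2902] jawyaw 122.95751940357597 tilt 0.30588793499200284 w 0.01439237192991298 F [ 0.4779  0.3985 -2.4053] T [ 0.0149 -0.0075  0.0661]
j [-0.0514  0.3529 -0.1508  1.0618  0.0005 -0.6266]
shift tool [0.0062 0.001  0.0006] rv [-0.0007 -0.0028  0.0046] [-0.0421 -0.1577  0.2621]
clock 8.8333 pos [ 0.518  -0.0266  0.2898] jawyaw 122.96059892070133 tilt 0.34168692161896125 w 0.015050184765479688 F [ 0.4406  0.1338 -1.5278] T [ 0.045  -0.0045  0.0128]
j [-0.0513  0.3535 -0.1509  1.0604  0.0004 -0.6266]
shift tool [0.0058 0.0012 0.0007] rv [-0.0007 -0.0031  0.0051] [-0.0389 -0.1802  0.2903]
```

View pics/c9.png

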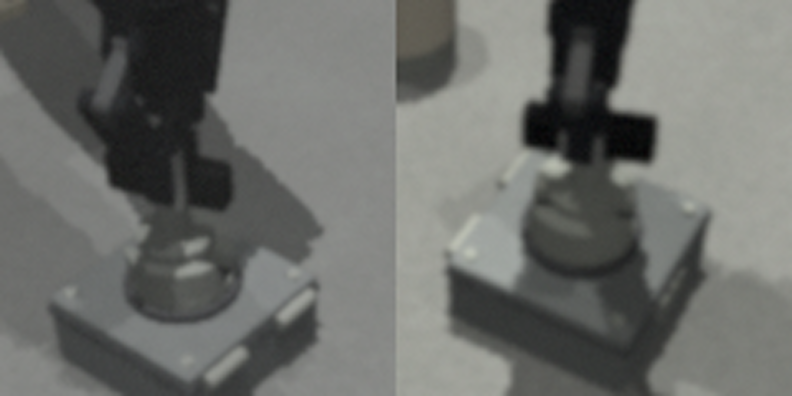

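arm_command(moves=[0.004, 0, 0, 0, 0, 0, 1, 0.003, 0, 0, 0, 0, 0, 1, 0, 0, 0, 0, 0, 0, 1])

```text
clock: 9.08
eef_pos: [0.5175, -0.0264, 0.2903]
tool_rot: [0.625, -0.336, -0.618, -0.339]
ft_force: [1.4, 0.4, -2.5]
grip_width: 0.015
```

arm_command(moves=[0.003, 0, 0, 0, 0, 0, 1, 0.003, 0, 0, 0, 0, 0, 1, 0, 0, 0, 0, 0, 0, 1])

```text
clock: 9.33
eef_pos: [0.5178, -0.0264, 0.29]
tool_rot: [0.627, -0.335, -0.616, -0.341]
ft_force: [0.6, 0.0, -2.4]
grip_width: 0.0148
```

arm_command(moves=[0.005, 0, 0, 0, 0, 0, 1])

```text
clock: 9.42
eef_pos: [0.5187, -0.0263, 0.2888]
tool_rot: [0.628, -0.334, -0.614, -0.342]
ft_force: [-14.5, 2.8, 51.9]
grip_width: 0.0145
```

Run:
```python
from h import *
goal([.5166,-.0266,.284],123)
for n in("scene","side"):
  im=bot.camera(n);cv2.imwrite(f"pics/{n}10.png",im[...,::-1])
goal([.5166,-.0266,.284],123)
a=cv2.imread("pics/scene10.png")[130:210,210:290];b=cv2.imread("pics/side10.png")[200:280,275:355]
cv2.imwrite("pics/c10.png",np.clip(1.4*cv2.resize(np.hstack([a,b]),None,fx=5,fy=5,interpolation=2).astype(float),0,255))
```

```text
clock 9.4167 pos [ 0.5187 -0.0263  0.2888] jawyaw 122.95242067282837 tilt 1.306243809324409 w 0.014544950358723763 F [-14.4516   2.8163  51.8809] T [ 0.4486  3.5111 -0.114 ]
j [-0.0511  0.3487 -0.1612  1.0381  0.0017 -0.6263]
shift tool [0.0048 0.002  0.0009] rv [-0.0007 -0.012   0.0194] [-0.0409 -0.6869  1.111 ]
clock 9.5167 pos [ 0.5184 -0.0263  0.289 ] jawyaw 122.94060399698128 tilt 1.304873509680776 w 0.01485265485720281 F [-8.2232  0.1188 27.0492] T [ 0.2948  1.9237 -0.1244]
j [-0.0511  0.3481 -0.1615  1.0385  0.0014 -0.6261]
shift tool [0.005  0.0018 0.0008] rv [-0.0009 -0.0122  0.0193] [-0.0527 -0.6966  1.1034][ WARN:0@5.885] global loadsave.cpp:1063 imwrite_ Unsupported depth image for selected encoder is fallbacked to CV_8U.
```

View pics/c10.png

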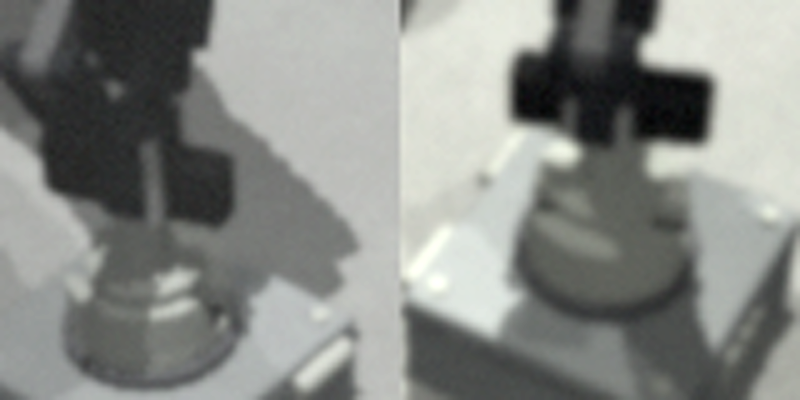

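The blade is seated: TCP z is 0.289–0.290 against a predicted 0.2896, with firm contact. I'll take off the load and start turning.

arm_command(moves=[-0.0005, 0.0018, 0.0008, 0, -0.012, 0.019, 1, 0, 0, 0, 0.1, 0, 0, 1, 0, 0, 0, 0.1, 0, 0, 1, 0, 0, 0, 0.1, 0, 0, 1, 0, 0, 0, 0.1, 0, 0, 1])

```text
clock: 9.93
eef_pos: [0.5177, -0.0269, 0.2894]
tool_rot: [0.54, -0.458, -0.536, -0.459]
ft_force: [-4.6, 0.4, 8.7]
grip_width: 0.0146
```

Run:
```python
from h import *
goal([.5172,-.0266,.290],100)
```

```text
clock 9.9333 pos [ 0.5177 -0.0269  0.2894] jawyaw 99.10275755527715 tilt 0.28661149790414614 w 0.0146238936912267 F [-4.6047  0.3892  8.7193] T [-0.0447  0.9126  0.1815]
j [-0.0517  0.354  -0.1515  1.0605 -0.0013 -0.2106]
shift tool [-0.0006  0.0005  0.0004] rv [-0.0157 -0.0023  0.0044] [-0.897  -0.1316  0.2546]
```

arm_command(moves=[-0.0004, 0.0005, 0.0004, 0.1, -0.002, 0.004, 1, 0, 0, 0, 0.1, 0, 0, 1, 0, 0, 0, 0.1, 0, 0, 1, 0, 0, 0, 0.1, 0, 0, 1])

```text
clock: 10.27
eef_pos: [0.5179, -0.0274, 0.2894]
tool_rot: [-0.432, 0.561, 0.43, 0.561]
ft_force: [-3.2, 0.4, 6.5]
grip_width: 0.0149
```

Run:
```python
from h import *
goal([.5172,-.0266,.290],75)
```

```text
clock 10.2667 pos [ 0.5179 -0.0274  0.2894] jawyaw 75.05332957955737 tilt 0.19587501692605622 w 0.014857676010288048 F [-3.1626  0.3533  6.4929] T [-0.0705  0.8039  0.113 ]
j [-0.0521  0.3555 -0.149   1.0647 -0.003   0.2088]
shift tool [-0.0006  0.0008  0.0006] rv [ 0.0009 -0.0026  0.0022] [ 0.0535 -0.1517  0.124 ]
```

arm_command(moves=[-0.0004, 0.0008, 0.0006, 0.08, -0.002, 0.002, 1, 0, 0, 0, 0.08, 0, 0, 1, 0, 0, 0, 0.06, 0, 0, 1])

```text
clock: 10.52
eef_pos: [0.5177, -0.0274, 0.2894]
tool_rot: [-0.364, 0.608, 0.361, 0.606]
ft_force: [-3.7, 0.1, 7.8]
grip_width: 0.0151
```

Run:
```python
from h import *
goal([.5172,-.0266,.290],60)
```

```text
clock 10.5167 pos [ 0.5177 -0.0274  0.2894] jawyaw 61.73192940955837 tilt 0.24905616785914278 w 0.015119079132721012 F [-3.7136  0.0716  7.7607] T [0.1071 0.947  0.134 ]
j [-0.0519  0.3556 -0.1491  1.0654 -0.0043  0.4415]
shift tool [-0.0006  0.0008  0.0005] rv [ 0.0302 -0.0035  0.0026] [ 1.7322 -0.1999  0.1486]
```

arm_command(moves=[-0.0004, 0.0008, 0.0005, 0.05, -0.003, 0.002, 1, 0, 0, 0, 0.05, 0, 0, 1])

```text
clock: 10.68
eef_pos: [0.5174, -0.0275, 0.2894]
tool_rot: [-0.332, 0.626, 0.329, 0.624]
ft_force: [-4.2, 1.8, 7.9]
grip_width: 0.015
```

Run:
```python
from h import *
goal([.5172,-.0266,.290],55)
```

```text
clock 10.6833 pos [ 0.5174 -0.0275  0.2894] jawyaw 55.75061380892029 tilt 0.265153216593364 w 0.014951086459085144 F [-4.2287  1.7974  7.9141] T [0.2499 0.9461 1.0446]
j [-0.052   0.3552 -0.1496  1.0654 -0.0046  0.5458]
shift tool [-0.0006  0.0007  0.0006] rv [ 0.0131 -0.0036  0.0029] [ 0.7509 -0.2044  0.1689]
```

arm_command(moves=[-0.0004, 0.0007, 0.0005, 0.05, -0.003, 0.002, 1, 0, 0, 0, 0.05, 0, 0, 1, 0, 0, 0, 0.05, 0, 0, 1])

```text
clock: 10.93
eef_pos: [0.5172, -0.0271, 0.2896]
tool_rot: [-0.288, 0.647, 0.284, 0.646]
ft_force: [-2.3, -0.8, 6.6]
grip_width: 0.0149
```

Run:
```python
from h import *
goal([.5172,-.0266,.290],55)
```

```text
clock 10.9333 pos [ 0.5172 -0.0271  0.2896] jawyaw 47.75200670067821 tilt 0.3570923964130042 w 0.01488652340380979 F [-2.3116 -0.8474  6.575 ] T [-0.1375  0.9109  3.2499]
j [-0.0507  0.3547 -0.1496  1.0661 -0.0062  0.6867]
shift tool [-0.0004  0.0003  0.0003] rv [-0.1265 -0.0049  0.0039] [-7.2474 -0.278   0.2245]
```

arm_command(moves=[0, 0.0003, 0.0003, -0.05, -0.004, 0.004, 1, -0.0003, 0, 0, -0.03, 0, 0, 1, 0, 0, 0, 0, 0, 0, 1])

```text
clock: 11.18
eef_pos: [0.5174, -0.027, 0.2895]
tool_rot: [-0.319, 0.633, 0.315, 0.631]
ft_force: [-2.1, -0.7, 6.3]
grip_width: 0.0146
```

Run:
```python
from h import *
goal([.5172,-.0266,.290],55)
for n in("scene","side","wrist"):
  im=bot.camera(n);cv2.imwrite(f"pics/{n}11.png",im[...,::-1])
a=cv2.imread("pics/scene11.png")[130:210,210:290];b=cv2.imread("pics/side11.png")[200:280,275:355]
cv2.imwrite("pics/c11.png",np.clip(1.4*cv2.resize(np.hstack([a,b]),None,fx=5,fy=5,interpolation=2).astype(float),0,255).astype(np.uint8))
```

```text
clock 11.1833 pos [ 0.5174 -0.027   0.2895] jawyaw 53.305584860475705 tilt 0.38883770669993517 w 0.014603450191027005 F [-2.1189 -0.7158  6.2859] T [0.0174 0.7518 1.3753]
j [-0.0504  0.3555 -0.1489  1.0671 -0.0067  0.5901]
shift tool [-0.0005  0.0003  0.0002] rv [-0.0296 -0.0061  0.003 ] [-1.6939 -0.3474  0.1747]
```

View pics/c11.png

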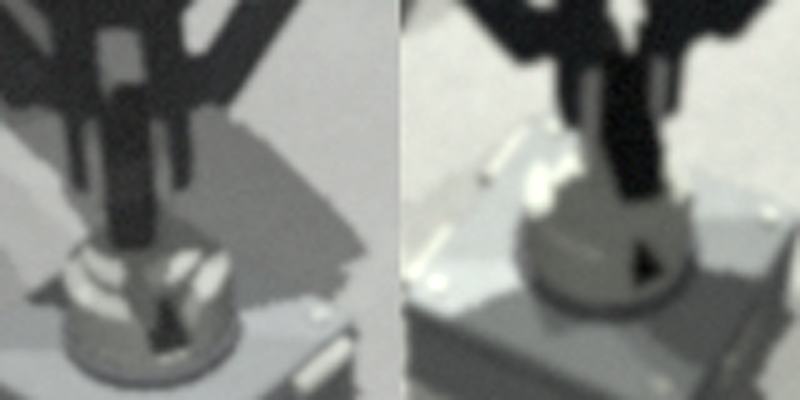

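View pics/wrist11.png

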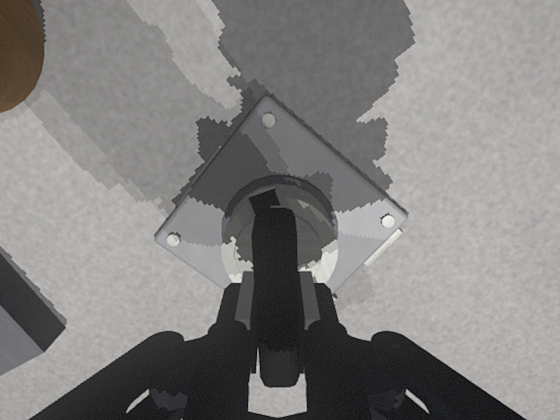

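arm_command(moves=[-0.0003, 0.0003, 0.0002, -0.06, -0.006, 0.003, 1, 0, 0, 0, -0.02, 0, 0, 1, 0, 0, 0, 0, 0, 0, 1])

```text
clock: 11.58
eef_pos: [0.5175, -0.0275, 0.2894]
tool_rot: [-0.344, 0.62, 0.341, 0.618]
ft_force: [-3.6, -0.3, 6.7]
grip_width: 0.0149
```

Run:
```python
from h import *
goal([.5172,-.0266,.290],55)
```

```text
clock 11.5833 pos [ 0.5175 -0.0275  0.2894] jawyaw 57.88667498216464 tilt 0.25200468421205285 w 0.014853790576448615 F [-3.6237 -0.3485  6.7482] T [0.0506 0.6931 0.2193]
j [-0.052   0.3555 -0.1491  1.0658 -0.0044  0.5084]
shift tool [-0.0006  0.0008  0.0006] rv [ 0.0504 -0.0036  0.0025] [ 2.8869 -0.206   0.1452]
```

Torque is relaxed to 0.22 N m. I'll open the gripper.

arm_command(moves=[0, 0, 0, 0, 0, 0, 0.4, 0, 0, 0, 0, 0, 0, 0, 0, 0, 0, 0, 0, 0, -0.5, 0, 0, 0, 0, 0, 0, -1, 0, 0, 0, 0, 0, 0, -1, 0, 0, 0, 0, 0, 0, -1, 0, 0, 0, 0, 0, 0, -1])

```text
clock: 12.17
eef_pos: [0.5185, -0.0273, 0.2868]
tool_rot: [-0.341, 0.62, 0.34, 0.619]
ft_force: [-0.1, -0.8, 0.9]
grip_width: 0.0855
```

Run:
```python
from h import *
goal([.5172,-.0266,.290],55)
for n in("side","wrist"):
  im=bot.camera(n);cv2.imwrite(f"pics/{n}12.png",im[...,::-1])
```

```text
clock 12.1667 pos [ 0.5185 -0.0273  0.2868] jawyaw 57.57988197621184 tilt 0.12936690337593432 w 0.08554678572697029 F [-0.1239 -0.8047  0.9053] T [-0.0519 -0.0124 -0.0165]
j [-0.052   0.3598 -0.1502  1.0605 -0.0022  0.5138]
shift tool [-0.0032  0.0015 -0.0002] rv [ 0.045  -0.0018  0.0014] [ 2.58   -0.1015  0.0803]
```

View pics/wrist12.png

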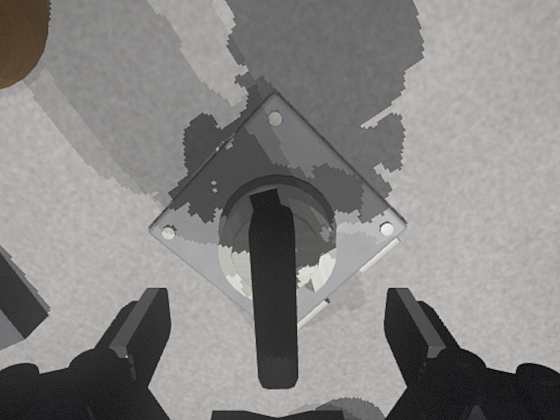

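arm_command(moves=[-0.02, 0, 0, 0, 0, 0, -1, -0.025, 0, 0, 0, 0, 0, -1, -0.025, 0, 0, 0, 0, 0, -1, -0.025, 0, 0, 0, 0, 0, -1, 0, -0.03, 0, 0, 0, 0, -1, 0, -0.03, 0, 0, 0, 0, -1, 0, -0.02, 0, 0, 0, 0, -1, 0, 0, 0, 0, 0, 0, -1, 0, 0, 0, 0, 0, 0, -1])

```text
clock: 13.02
eef_pos: [0.5871, -0.0708, 0.3867]
tool_rot: [-0.342, 0.62, 0.34, 0.619]
ft_force: [0.4, 0.1, -0.1]
grip_width: 0.0855
```

Run:
```python
from h import *
goal([.5172,-.0266,.290],55)
for n in("scene","side","wrist"):
  im=bot.camera(n);cv2.imwrite(f"pics/{n}13.png",im[...,::-1])
a=cv2.imread("pics/scene13.png")[130:210,200:280];b=cv2.imread("pics/side13.png")[190:270,275:355]
cv2.imwrite("pics/c13.png",cv2.resize(np.hstack([a,b]),None,fx=5,fy=5,interpolation=2))
```

```text
clock 13.0167 pos [ 0.5871 -0.0708  0.3867] jawyaw 57.660659131333674 tilt 0.1382715729923209 w 0.08553540731039581 F [ 0.4416  0.1367 -0.058 ] T [-0.0171  0.0362 -0.0231]
j [-0.1195  0.4315  0.2297  1.369  -0.0024  0.4449]
shift tool [0.0966 0.0828 0.0002] rv [ 0.0464 -0.0021  0.0011] [ 2.6607 -0.1222  0.0648]
```

View pics/c13.png

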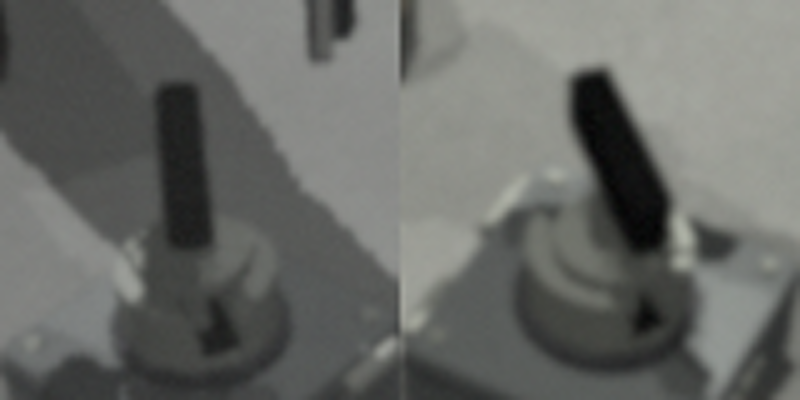

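View pics/wrist13.png

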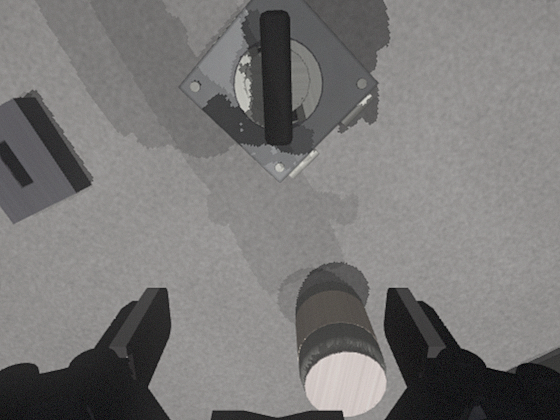

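View pics/side13.png

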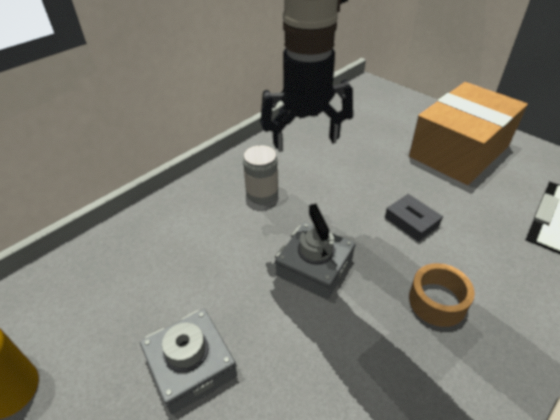

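Run:
```python
from h import *
o=bot.get_obs()
a=atz("wrist",(275,12),.140,o);b=atz("wrist",(279,143),.140,o);d=b-a
print((a+b)/2,np.linalg.norm(d),np.degrees(np.arctan2(d[1],d[0])))
c=np.array([.5166,-.0266])
for n,p in(("scene",(242.6,195)),("side",(324,253.6))):
    # intersect ray with knob cylinder r=30mm, front
    O,D=ray(n,p)
    for z in np.arange(.062,.0821,.005):
        q=atz(n,p,z); v=q[:2]-c; print(n,z,np.linalg.norm(v),np.degrees(np.arctan2(v[1],v[0])))
cv2.imwrite("pics/w13c.png",cv2.resize(cv2.imread("pics/wrist13.png")[0:150,200:350],None,fx=4,fy=4,interpolation=2))
```

```text
[ 0.5142 -0.0257  0.14  ] 0.06654938271770187 -30.44406630464338
scene 0.062 0.013748058416480293 -6.793541582594351
scene 0.067 0.019198367087118123 -13.627151298500921
scene 0.07200000000000001 0.024800352185323074 -17.409129111573005
scene 0.07700000000000001 0.0304704712686874 -19.790975626621243
scene 0.08200000000000002 0.03617670177436415 -21.423562593675157
side 0.062 0.020478837476340276 170.43628914699698
side 0.067 0.02369092418925383 163.32632852213365
side 0.07200000000000001 0.027178939493229335 157.97506442079174
side 0.07700000000000001 0.030849430683390435 153.86799880079764
side 0.08200000000000002 0.034644447657294714 150.64702422631115
```

View pics/w13c.png

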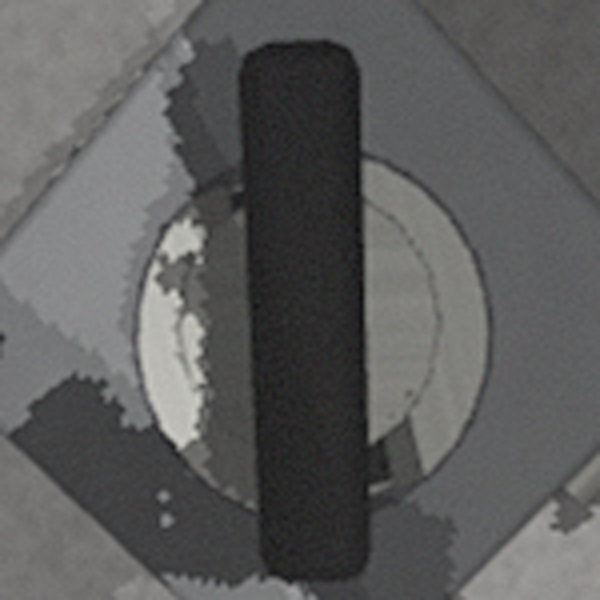

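```bash
python3 -c "
from workcell import bot
print(bot.job_done(), bot.get_obs()['clock'])"
```

```text
the job is handed in; nothing more can be done
the job is handed in; nothing more can be done
```

I lifted the key out of its stand, put its blade into the slotted knob and turned it clockwise to the stop. I then released it and moved the arm clear, and handed the job in at about 13.2 s.

- **Seating:** the arm stopped going down at TCP z ≈ 0.2895, where I predicted 0.2896 for a fully seated key. One press-down check briefly showed 52 N at the wrist, taken through the held key.
- **Turn:** the torque stayed near 0.1–0.2 N m while the knob turned, then rose to 3.2 N m at the stop. I backed off through the play before letting go.
- **Slot angle:** it went from about +33° to about −20°, so the knob turned roughly 53°. That fits a lock that started at about 0.13 rad. The end angle is the least certain figure, as it was read from a short visible edge; other views of the slot end gave −20° to −26°.
- **Final pictures:** the key stands upright with its collar on the knob, the can is standing and undisturbed, and the gripper is clear.
- **Disagreements:** the handle centre measured about 2.5 mm off the knob centre, and the handle length came out at 66–68 mm instead of 70. Both are roughly what calibration error and play would give.

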